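# Find the binding linear slide and reject it

## Task

Run the block of each of the three linear slides in the cradle gently from the home end (nearest the robot) towards the far end to find the one that binds; stop when it stops and do not force it. While the two sound blocks are left fully at the far end, take the binding slide out of the cradle and lay it flat, on its underside, in the middle of the brown pan, and let go. Then run the two sound blocks fully home again, with their slides still properly seated in the cradle, leaving the vial, small stepped part and hex key set undisturbed.

Things in the scene. Friction and masses are not known exactly. Their poses are not given: they have to be found in the camera images.
- cradle: fixed dark steel test cradle: plate 220 (x) x 320 (y) x 6 mm, holding three linear slides side by side 95 mm apart along its y, each between low end stops and corner lugs that keep it from shifting more than 1.5 mm; it lifts straight out. Origin: centre of the underside. Its x runs along the slides, from the home end (nearest the robot) to the far end.
- reject_pan: fixed brown enamel pan for rejects, 289 (long, its own y) x 219 (its own x) x 45 mm high, sloping walls, flat floor about 216 x 140 mm and 6 mm high. Origin: centre of the underside; the long side points roughly away from the robot.
- slide_1: the leftmost (+y) linear slide, loose in the cradle, about 0.75 kg: closed aluminium housing 180 (x) x 40 (y) x 26 mm high with black end caps and a rubber lip seal along its top, on which a steel block rides; it is lifted by the two long sides. Origin: centre of the housing's underside. Its x runs from the home end to the far end.
- block_1 (a point): centre of the top of the block of slide_1: steel, 30 (x) x 32 (y) x 20 mm high, from 27 to 47 mm above the housing's underside (1 mm above the housing's top), axes as the slide's; it can be pushed on its ends or pinched.
- slide_1_block (a joint): travel of the block along +x of slide_1: 0 = home end (block centre 60 mm on the home side of the housing's middle), 0.120 m = far end of a sound slide. It stays where it is left. A sound block drags with up to 6 N all the way, some more than others; in one of the three slides it runs at first, then stops dead well short of the far end.
- seat_1 (a point): where the middle of the underside of slide_1 belongs in the cradle (on the plate, 6 mm above the worktop), axes as the cradle's. End stops 8 mm thick rise 12 mm above the plate 1.5 mm beyond the slide's ends; lugs 12 (x) x 6 (y) x 10 mm high stand beside its long sides, 75 mm either way along x from here; between them the sides are free to grasp.
- slide_2: the middle linear slide, loose in the cradle, about 0.75 kg: closed aluminium housing 180 (x) x 40 (y) x 26 mm high with black end caps and a rubber lip seal along its top, on which a steel block rides; it is lifted by the two long sides. Origin: centre of the housing's underside. Its x runs from the home end to the far end.
- block_2 (a point): centre of the top of the block of slide_2: steel, 30 (x) x 32 (y) x 20 mm high, from 27 to 47 mm above the housing's underside (1 mm above the housing's top), axes as the slide's; it can be pushed on its ends or pinched.
- slide_2_block (a joint): travel of the block along +x of slide_2: 0 = home end (block centre 60 mm on the home side of the housing's middle), 0.120 m = far end of a sound slide. It stays where it is left. A sound block drags with up to 6 N all the way, some more than others; in one of the three slides it runs at first, then stops dead well short of the far end.
- seat_2 (a point): where the middle of the underside of slide_2 belongs in the cradle (on the plate, 6 mm above the worktop), axes as the cradle's. End stops 8 mm thick rise 12 mm above the plate 1.5 mm beyond the slide's ends; lugs 12 (x) x 6 (y) x 10 mm high stand beside its long sides, 75 mm either way along x from here; between them the sides are free to grasp.
- slide_3: the rightmost (-y) linear slide, loose in the cradle, about 0.75 kg: closed aluminium housing 180 (x) x 40 (y) x 26 mm high with black end caps and a rubber lip seal along its top, on which a steel block rides; it is lifted by the two long sides. Origin: centre of the housing's underside. Its x runs from the home end to the far end.
- block_3 (a point): centre of the top of the block of slide_3: steel, 30 (x) x 32 (y) x 20 mm high, from 27 to 47 mm above the housing's underside (1 mm above the housing's top), axes as the slide's; it can be pushed on its ends or pinched.
- slide_3_block (a joint): travel of the block along +x of slide_3: 0 = home end (block centre 60 mm on the home side of the housing's middle), 0.120 m = far end of a sound slide. It stays where it is left. A sound block drags with up to 6 N all the way, some more than others; in one of the three slides it runs at first, then stops dead well short of the far end.
- seat_3 (a point): where the middle of the underside of slide_3 belongs in the cradle (on the plate, 6 mm above the worktop), axes as the cradle's. End stops 8 mm thick rise 12 mm above the plate 1.5 mm beyond the slide's ends; lugs 12 (x) x 6 (y) x 10 mm high stand beside its long sides, 75 mm either way along x from here; between them the sides are free to grasp.
- vial: bystander: vial with a white screw cap, 41 mm across, 73 mm high, standing on the worktop. Origin: centre of the underside.
- fitting: bystander: small round stepped plastic part, 26 mm across, 45 mm high, standing on the worktop behind the cradle. Origin: centre of the underside.
- key_set: bystander: folding hex key set, 24 x 92 x 18 mm, lying on the worktop. Origin: centre of the underside.

How it is judged:
By the outcome, as a careful person would: the job done as asked, in the order asked, and still so for the second after the job is handed in, with the robot touching nothing.
It also fails if it takes over 72 s, if anything falls off the work surface, if the arm or the gripper's body presses on something with over 40 N, if the wrist force passes 120 N, or if a joint passes its speed limit or range.

## Robot

A 6-joint arm with a two-finger parallel gripper is mounted at the origin on a cart in front of the work surface, level with it; the furniture and walls round the work are solid. World frame = base frame: x ahead of the robot, y to its left, z up, the work surface at z = 0. Lengths are in m, angles in degrees, forces in N, time in s.
With the tool pointing down it reaches from about 0.4 to 0.825 m from the base axis. Payload 7 kg.
Tool frame: the origin (TCP) lies on the centre line of the jaws, within the pads' length; the fingertips stand 11 mm ahead of it and the grasp point (between the pads) lies 8 mm behind it; z points along the fingers, y is the line along which they close (so a half turn about z gives the same grasp; the last joint's range is limited). The gripper opens to 88 mm and grips with 3 to 60 N. Pads are 19 mm wide; open, the fingers measure 130 mm over their backs; the gripper's body (78 mm by 193 mm) begins 47 mm behind the grasp point.
Start: joints at [88.929, 20.546, 0.682, 0, -70.136, -16.507], TCP at [0.204, 0.643, 0.238] pointing down, gripper open.
Joint ranges: [-176.03, 176.03], [-82.01, 121.73], [-58.28, 71.71], [-173.87, 95.51], [-174.79, -0.11], [-173.66, 173.66]. Speed limits (degrees/s): [136.94, 136.94, 172.46, 180, 180, 180].

## Interface

Orientations are given as [roll, pitch, yaw] about the fixed x, y, z axes, in that order (R = Rz(yaw) Ry(pitch) Rx(roll)).
In Python, from plant import r, capture, camera_model, job gives the robot as it stands.
- The arm moves only by the tool drive_tool, never from a script. Its argument "increments" is a list that holds one entry, the list of rows, each a list of 5 numbers: the gripper's target within -1 to 1 (fully open at 1, half-way at 0, shut at -1), then the shift along the tool's x, y, z scaled (see below), then the turn about the tool's z scaled (see below). In form: [[[gripper, tx, ty, tz, roll], ...]]. A call has 1 to 5 rows; each row is the pose to reach, as a shift and turn from the pose commanded when the call began, along the tool's axes at that moment, turning the shorter way round; what a row does not reach only later rows make up. The controller multiplies each number of a shift by 120 mm and each number of a turn by 360 degrees. A row lasts 1/8 s, in which the tool goes at most 62.5 mm and 10.7 degrees, less where a joint would pass 70% of its speed; a pose out of reach is approached as far as the arm can. A call with a number of a shift or a turn outside -1 to 1 is refused whole. A call with a gripper value outside its range is refused whole. The fingers move at their own pace and stop on an object; "squeeze" is the grip in N (left out, the last holds). Time passes only in rows, so rows that repeat a pose let the fingers close. It gives the time, the measured TCP pose, the force, the opening and the grip force at its end, in the units of the state.
- r.get_state(): the state, without advancing time (a new reading comes with each control period).
- capture(name): name is "scene" or "top" or "wrist"; returns the picture (400x640x3 uint8, red, green, blue); there is no depth.
- camera_model(name): a dict with "camera_matrix" (3x3 intrinsics, pixels), "rvec" (rotation vector, rad) and "tvec" (3), from world to camera coordinates, as OpenCV has them. Camera axes: x right, y down, z forward; pixel columns grow to the right and rows downward; lengths in m; the calibration is good to about 2 mm. The wrist camera is an equidistant fisheye: a pixel r from the principal point sees the ray r / f radians off the axis. A picture is of the moment at which its call begins: read the wrist's pose just before it. camera_model takes no time and is no camera call; for the wrist camera it gives the pose at the moment of the call.
- job.close_job(): hands the job in; it is judged then, once.
The state is a dict: "time_s": time; "joints": joint angles; "qd": joint speeds; "joint_torque": joint torques, N m; "tcp_pos": TCP position; "eef_rot": TCP orientation; "contact_force": force on the tool from outside, world axes, zero at the start; "moment": the same for the moment, N m; "gripper_width": finger opening in m; "gripper_force": force on a finger pad.
Only numpy, scipy, OpenCV 4.12 (cv2) and the standard library are available. Lean on these libraries where they do the work, as an engineer would, in place of code of your own. Each camera call takes 0.05 s, during which the arm holds its last target. There are 200 camera calls.

## Working session

There is one attempt and no reset: what is moved stays moved. The work goes in short steps, Python scripts to look and compute and a tool call to move; the robot and the scene stay as the last step left them, time stands still between calls to the robot, and variables do not carry over. Pictures are saved under pics/ and viewed, at most 11 in all, crops included, and the job is handed in when it is done.

Besides the shell and the picture viewer there is one more tool, called after "Call:" by a JSON object that holds its "op" and its "data". drive_tool: Moves the arm, as the interface text tells. Its arguments: {"type":"object","properties":{"increments":{"type":"array"},"squeeze":{"type":"number"}},"required":["increments"]}

```bash
mkdir -p pics; ls; python3 - <<'E'
from plant import r,capture,camera_model,job
import cv2
for n in("scene","top"):
    cv2.imwrite(f"pics/{n}0.png",capture(n)[:,:,::-1]); m=camera_model(n); print(n,m)
print(r.get_state())
E
```

```text
pics
scene {'camera_matrix': array([[409.47158959,   0.        , 315.78392714],
       [  0.        , 409.47158959, 199.02607926],
       [  0.        ,   0.        ,   1.        ]]), 'rvec': array([ 2.14623279, -1.11633681,  0.42493808]), 'tvec': array([-0.2700538 ,  0.42966185,  0.77397303])}
top {'camera_matrix': array([[483.97291096,   0.        , 329.00684339],
       [  0.        , 483.97291096, 202.7128266 ],
       [  0.        ,   0.        ,   1.        ]]), 'rvec': array([ 2.16192396, -2.22199202,  0.05749426]), 'tvec': array([0.07986939, 0.61980331, 1.22302057])}
{'time_s': 0.1, 'joints': array([ 8.89297989e+01,  2.05892568e+01,  6.39263601e-01, -1.64345004e-02,
       -7.01360641e+01, -1.65071650e+01]), 'qd': array([-0.05701671, -0.05206878,  0.07902609,  0.05183333, -0.05025937,
        0.05103405]), 'joint_torque': array([-1.71265376e-03, -5.84158623e+01,  2.93750167e+01,  7.01557875e+00,
        1.01757518e-02, -4.84889142e-05]), 'tcp_pos': array([0.20374759, 0.6430787 , 0.23670055]), 'eef_rot': array([ 1.79913099e+02, -9.64056358e-03, -1.75829547e+01]), 'contact_force': array([ 0.69073336,  0.25790775, -0.30513112]), 'moment': array([-0.00461681, -0.06274597, -0.04361363]), 'gripper_force': 0.0, 'gripper_width': 0.08787815674822702}
```

```bash
python3 -c "
import cv2
for n in('scene','top'):
    cv2.imwrite(f'pics/{n}0b.png',cv2.resize(cv2.imread(f'pics/{n}0.png'),(800,500),interpolation=cv2.INTER_CUBIC))"
```

```text
(no output)
```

View pics/top0b.png

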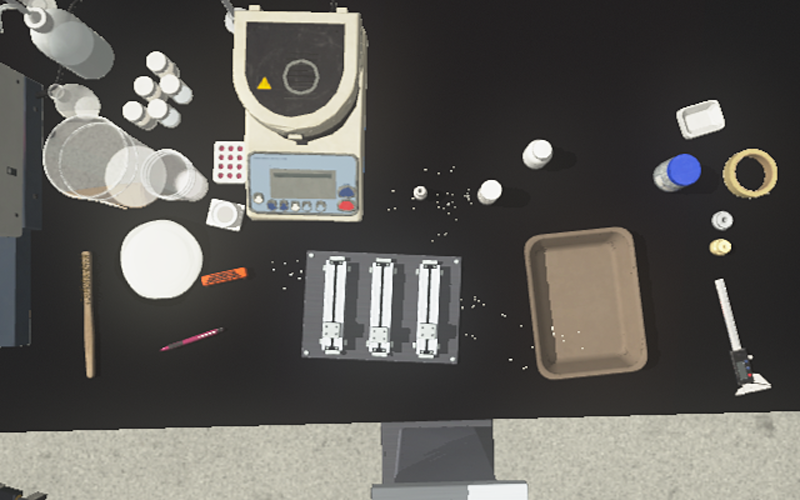

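View pics/scene0b.png

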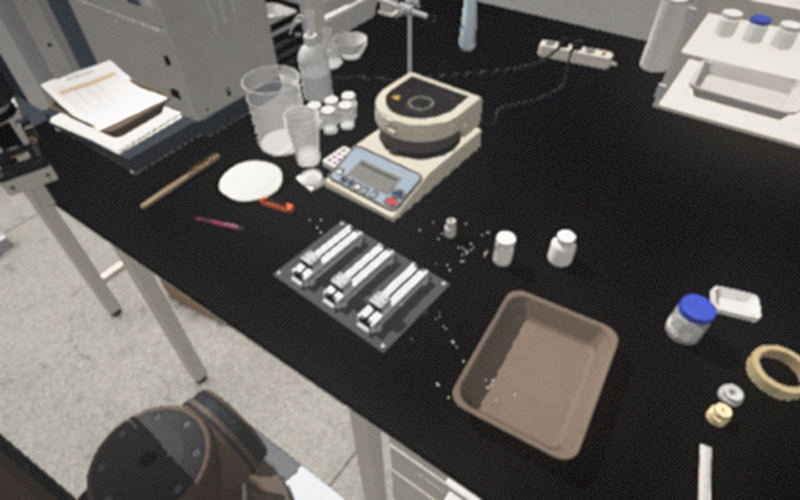

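The top view shows the cradle at about (302–463, 250–364) of 800x500, the blocks near the home end at about (332,335), (379,337) and (427,339), and the pan centred near (586,302). Next is an enlarged crop.

```bash
python3 -c "
import cv2
i=cv2.imread('pics/top0.png')
cv2.imwrite('pics/c1.png',cv2.resize(i[192:300,230:380],None,fx=5.3,fy=5.3,interpolation=cv2.INTER_CUBIC))
cv2.imwrite('pics/c2.png',cv2.resize(i[170:310,410:530],None,fx=4,fy=4,interpolation=cv2.INTER_CUBIC))"
```

```text
(no output)
```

View pics/c1.png

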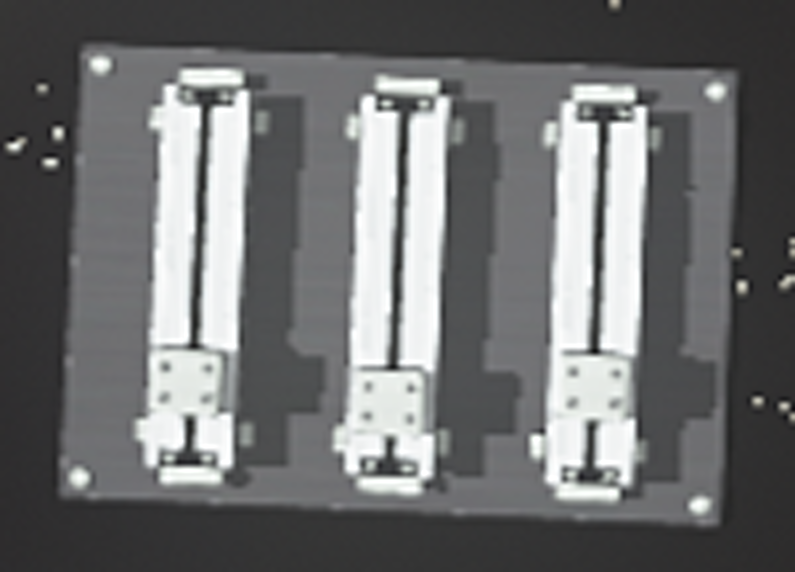

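View pics/c2.png

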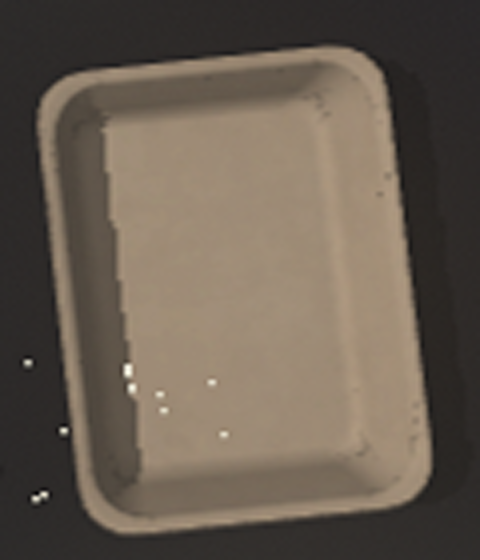

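The crop shows the plate corners at (83,45), (738,70), (718,525) and (60,495), and the block tops centred at (186,380), (388,401) and (593,387). The pan crop shows the rim's left edge from (40,110) to (80,480) and its right edge from (385,90) to (432,460).

```bash
cat > h.py <<'E'
import numpy as np,cv2
from plant import r,capture,camera_model,job
def ray(n,uv,z,m=None):
    m=m or camera_model(n);R=cv2.Rodrigues(m['rvec'])[0];C=-R.T@m['tvec']
    d=R.T@np.linalg.inv(m['camera_matrix'])@np.array([uv[0],uv[1],1.]);return C+d*(z-C[2])/d[2]
def frame(seat_only=False): pass
E
python3 - <<'E'
from h import *
c1=lambda p,z:ray('top',(230+(p[0]+.5)/5.3-.5,192+(p[1]+.5)/5.3-.5),z)[:2]
c2=lambda p,z:ray('top',(410+(p[0]+.5)/4-.5,170+(p[1]+.5)/4-.5),z)[:2]
P=np.array([c1(p,.006) for p in[(83,45),(738,70),(718,525),(60,495)]]);S=np.array([c1(p,.006) for p in[(101,66),(716,91),(699,505),(79,478)]])
for Q in(P,S):
    print(Q.round(4).tolist(),[np.linalg.norm(Q[i]-Q[(i+1)%4]).round(4) for i in range(4)])
    ax=(Q[0]+Q[1]-Q[2]-Q[3]); ay=Q[0]+Q[3]-Q[1]-Q[2]
    print(Q.mean(0),np.degrees(np.arctan2(ax[1],ax[0])),np.degrees(np.arctan2(-ay[0],ay[1])))
c=np.mean([P.mean(0),S.mean(0)],0);
Ax=S[0]+S[1]-S[2]-S[3]+P[0]+P[1]-P[2]-P[3];Ay=S[0]+S[3]-S[1]-S[2]+P[0]+P[3]-P[1]-P[2]
t=(np.arctan2(Ax[1],Ax[0])*.4+.6*np.arctan2(-Ay[0],Ay[1]));x=np.array([np.cos(t),np.sin(t)]);y=np.array([-x[1],x[0]])
print('cradle',c,np.degrees(t))
for k,p in enumerate([(186,380),(388,401),(593,387)]):
    s=c+y*.095*(1-k);b=c1(p,.053);print('seat',s.round(4),'block',b.round(4),'in slide',(x@(b-s)).round(4),(y@(b-s)).round(4))
# housing ends/edges  (top z .032)
for k,(e0,e1) in enumerate([((207,88),(188,468)),((405,97),(387,478)),((604,105),(588,486))]):
    a,b=c1(e0,.032),c1(e1,.032);s=c+y*.095*(1-k);print('ends',np.linalg.norm(a-b).round(4),x@((a+b)/2-s),y@((a+b)/2-s),np.degrees(np.arctan2(*(a-b)[::-1])))
def isect(a,b,c,d):
    f=lambda p:np.array([*p,1.]);v=np.cross(np.cross(f(a),f(b)),np.cross(f(c),f(d)));return v[:2]/v[2]
L=((40,110),(80,480));R=((385,90),(432,460));T=((80,72),(330,45));B=((120,533),(400,508))
Q=np.array([c2(isect(*u,*v),.045) for u,v in((L,T),(R,T),(R,B),(L,B))])
ay=(Q[0]+Q[1]-Q[2]-Q[3])
print('pan',Q.mean(0),[np.linalg.norm(Q[i]-Q[(i+1)%4]).round(4) for i in range(4)],np.degrees(np.arctan2(ay[1],ay[0])))
# bystanders in 800x500
for n,p in dict(fit=(420,192),vial=(488,190),vial2=(537,152),key=(224,276),bal=(250,220)).items():print(n,ray('top',((p[0]+.5)*.8-.5,(p[1]+.5)*.8-.5),.02)[:2])
E
```

```text
[[0.6351, 0.2794], [0.6141, -0.0399], [0.3945, -0.0232], [0.4174, 0.2944]] [np.float64(0.3199), np.float64(0.2203), np.float64(0.3184), np.float64(0.2182)]
[0.51530714 0.12766063] -4.140190988218747 -3.9464691753689665
[[0.6246, 0.2708], [0.6042, -0.0288], [0.4043, -0.0144], [0.4253, 0.285]] [np.float64(0.3003), np.float64(0.2004), np.float64(0.3001), np.float64(0.1998)]
[0.51462648 0.12815432] -4.120831406058255 -3.9598704424550313
cradle [0.51496681 0.12790748] -4.024160082341886
seat [0.5216 0.2227] block [0.4742 0.2259] in slide -0.0475 -0.0002
seat [0.515  0.1279] block [0.4619 0.1319] in slide -0.0532 0.0002
seat [0.5083 0.0331] block [0.4658 0.0362] in slide -0.0426 0.0
ends 0.1804 -0.00032375950971611476 -0.0004109880847614002 -4.033023225546145
ends 0.1807 -0.0007574394558752073 2.5242869776324538e-05 -4.11846619975443
ends 0.1806 -0.0004521524440439797 -0.0001318443705678036 -4.062471895955668
pan [ 0.51377346 -0.28138249] [np.float64(0.216), np.float64(0.2905), np.float64(0.2185), np.float64(0.2864)] 4.259091907835959
fit [0.74779496 0.04167556]
vial [ 0.74804197 -0.09822095]
vial2 [ 0.82415568 -0.20193558]
key [0.58613489 0.44687661]
bal [0.69962519 0.3922682 ]
```

```bash
cat >> h.py <<'E'
t=np.radians(-4.024);X=np.array([np.cos(t),np.sin(t),0]);Y=np.array([-X[1],X[0],0]);C=np.array([.51497,.12791,0])
def seat(k,x=0,z=0): return C+Y*.095*(2-k)+X*x+np.array([0,0,z])
PAN=np.array([.5138,-.2814,0]);PANYAW=4.26
def to(p,yaw=-4.024):
    s=r.get_state();R=cv2.Rodrigues(np.zeros(3))[0]
    from scipy.spatial.transform import Rotation as Ro
    R=Ro.from_euler('xyz',s['eef_rot'],degrees=True).as_matrix()
    print('t',round(s['time_s'],2),'pos',s['tcp_pos'].round(4),'yaw',s['eef_rot'].round(2),'F',s['contact_force'].round(1),'w',round(s['gripper_width'],4))
    print('units',(R.T@(np.array(p)-s['tcp_pos'])/.12).round(4),'turn',round(-((yaw-s['eef_rot'][2]+180)%360-180)/360,5))
E
python3 -c "
from h import *
to(seat(1,-.0475,.12))"
```

```text
t 0.1 pos [0.2037 0.6431 0.2367] yaw [ 1.7991e+02 -1.0000e-02 -1.7580e+01] F [ 0.7  0.3 -0.3] w 0.0879
units [3.1987 2.6308 0.977 ] turn -0.03766
```

Call:
{"op": "drive_tool", "data": {"increments": [[[0,0.4,0.32,0.1,-0.0188],[0,0.8,0.64,0.2,-0.0377],[0,1,0.8,0.3,-0.0377]]], "squeeze": 10}}

```text
time_s: 0.48
tcp_pos: [0.2903, 0.5131, 0.2011]
eef_rot: [180.0, 0.0, -4.0]
contact_force: [-0.1, 0.1, 0.5]
gripper_width: 0.0632
gripper_force: 0.0
```

```bash
python3 -c "
from h import *
to(seat(1,-.0475,.12))"
```

```text
t 0.47 pos [0.2903 0.5131 0.2011] yaw [ 1.7996e+02  1.0000e-02 -3.9700e+00] F [-0.1  0.1  0.5] w 0.0632
units [1.6955 2.2798 0.677 ] turn 0.00014
```

Call:
{"op": "drive_tool", "data": {"increments": [[[0,0.35,0.5,0.1,0],[0,0.7,0.95,0.2,0],[0,0.85,1,0.34,0]]]}}

```text
time_s: 0.85
tcp_pos: [0.3835, 0.3866, 0.1611]
eef_rot: [-179.9, -0.0, -4.1]
contact_force: [0.4, 0.9, 0.3]
gripper_width: 0.0438
gripper_force: 0.0
```

Call:
{"op": "drive_tool", "data": {"increments": [[[0,0.35,0.5,0.1,0],[0,0.7,0.95,0.2,0],[0,0.84,1,0.33,0]]]}}

```text
time_s: 1.23
tcp_pos: [0.4757, 0.2598, 0.1212]
eef_rot: [-180.0, -0.0, -4.1]
contact_force: [-0.0, 0.3, 0.0]
gripper_width: 0.0436
gripper_force: 0.0
```

Call:
{"op": "drive_tool", "data": {"increments": [[[0,0,0.27,0,0],[0,0,0.27,0,0]]]}}

```text
time_s: 1.48
tcp_pos: [0.472, 0.2275, 0.1205]
eef_rot: [179.9, 0.1, -4.2]
contact_force: [0.3, 0.6, 0.5]
gripper_width: 0.044
gripper_force: 0.0
```

```bash
python3 -c "
from h import *
cv2.imwrite('pics/w1.png',cv2.resize(capture('wrist'),(800,500))[:,:,::-1])
print(camera_model('wrist'))
to(seat(1,-.0475,.047))"
```

```text
{'camera_matrix': array([[309.70691629,   0.        , 314.13613697],
       [  0.        , 309.70691629, 198.5802353 ],
       [  0.        ,   0.        ,   1.        ]]), 'rvec': array([-2.00405062,  2.1520653 ,  0.29437833]), 'tvec': array([0.26122112, 0.43574758, 0.4013061 ])}
t 1.52 pos [0.4725 0.2289 0.121 ] yaw [ 1.7998e+02  2.0000e-02 -4.1000e+00] F [ 0.9  0.5 -0.3] w 0.0439
units [0.0164 0.0224 0.6165] turn -0.00021
```

View pics/w1.png

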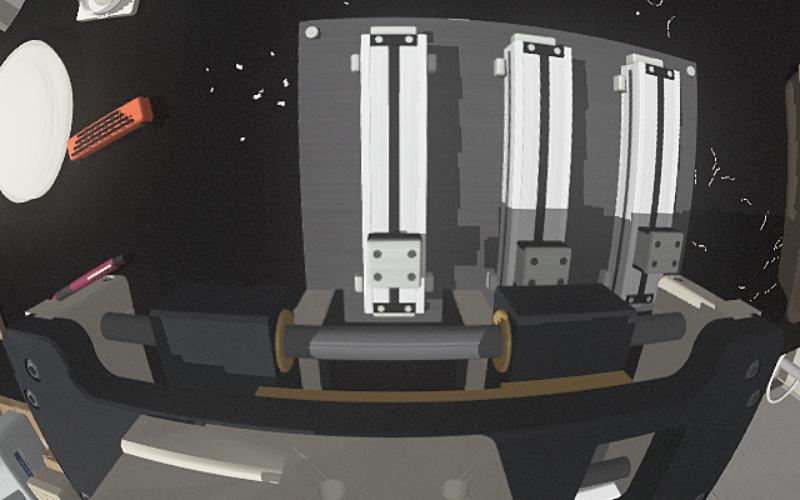

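The wrist view shows block 1 centred at about (394,262), midway between the fingers at about 315 and 470, so it is aligned for the descent.

Call:
{"op": "drive_tool", "data": {"increments": [[[0,0.016,0.022,0.3,0],[0,0.016,0.022,0.55,0],[0,0.016,0.022,0.61,0],[-0.5,0.016,0.022,0.61,0],[-0.5,0.016,0.022,0.61,0]]]}}

```text
time_s: 2.15
tcp_pos: [0.4746, 0.2275, 0.0489]
eef_rot: [-180.0, -0.0, -4.0]
contact_force: [0.8, -0.2, -2.9]
gripper_width: 0.0318
gripper_force: 10.0
```

```bash
python3 -c "
from h import *
to(seat(1,-.0475,.047))"
```

```text
t 2.15 pos [0.4746 0.2275 0.0489] yaw [-1.7996e+02 -4.0000e-02 -3.9800e+00] F [ 0.8 -0.2 -2.9] w 0.0318
units [-0.0016  0.0129  0.0157] turn 0.00011
```

Call:
{"op": "drive_tool", "data": {"increments": [[[-0.5,0.03,0,0,0],[-0.5,0.06,0,0,0],[-0.5,0.09,0,0,0],[-0.5,0.12,0,0,0]]]}}

```text
time_s: 2.65
tcp_pos: [0.4894, 0.2262, 0.0487]
eef_rot: [-180.0, -0.1, -4.0]
contact_force: [-3.8, -0.3, 6.6]
gripper_width: 0.0317
gripper_force: 10.0
```

Call:
{"op": "drive_tool", "data": {"increments": [[[-0.5,0.03,0,0,0],[-0.5,0.06,0,0,0],[-0.5,0.09,0,0,0],[-0.5,0.12,0,0,0],[-0.5,0.15,0,0,0]]]}}

```text
time_s: 3.28
tcp_pos: [0.5073, 0.2249, 0.0488]
eef_rot: [-180.0, -0.1, -4.0]
contact_force: [-3.8, -0.5, 6.4]
gripper_width: 0.0318
gripper_force: 10.0
```

```bash
python3 -c "
from h import *
cv2.imwrite('pics/w2.png',np.hstack([cv2.resize(capture('wrist')[150:300,220:420],(400,300)),cv2.resize(capture('scene')[150:300,200:400],(400,300))])[:,:,::-1])
to(seat(1,-.0475,.047))"
```

```text
t 3.38 pos [0.5077 0.2248 0.0488] yaw [-1.7997e+02 -7.0000e-02 -4.0000e+00] F [-0.8 -1.8  5.2] w 0.0317
units [-0.2788  0.0097  0.0143] turn 5e-05
```

View pics/w2.png

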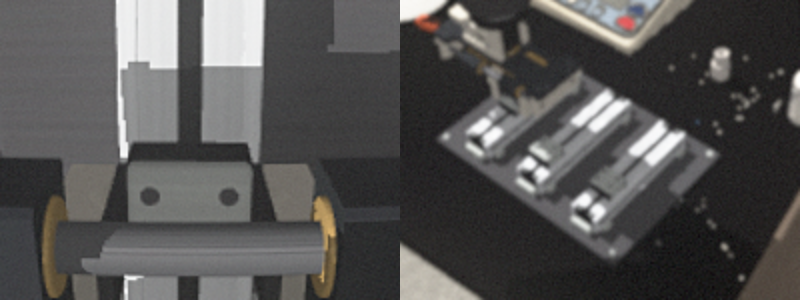

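The wrist crop shows the block still between the jaws, with its top face's front edge at crop row ~160 (image row ~230). Block 1 is moving with the gripper.

```bash
cat >> h.py <<'E'
def wray(uv,z):
    m=camera_model('wrist');K=m['camera_matrix'];R=cv2.Rodrigues(m['rvec'])[0];c=-R.T@m['tvec']
    p=cv2.fisheye.undistortPoints(np.array([[uv]],float),K,np.zeros(4))[0,0]
    d=R.T@np.array([p[0],p[1],1.]);return c+d*(z-c[2])/d[2]
def sl(k,p): q=np.array(p)-seat(k);return (q@X).round(4),(q@Y).round(4),round(p[2],4)
E
python3 -c "
from h import *
for v in(222,230):print(sl(1,wray((315,v),.053)))
print('tcp',sl(1,r.get_state()['tcp_pos']))"
```

```text
(np.float64(0.0064), np.float64(0.0003), np.float64(0.053))
(np.float64(0.0022), np.float64(0.0003), np.float64(0.053))
tcp (np.float64(-0.0141), np.float64(0.0012), np.float64(0.0488))
```

Call:
{"op": "drive_tool", "data": {"increments": [[[-0.5,0.03,0,0,0],[-0.5,0.06,0,0,0],[-0.5,0.09,0,0,0],[-0.5,0.12,0,0,0],[-0.5,0.15,0,0,0]]]}}

```text
time_s: 4.0
tcp_pos: [0.5253, 0.2235, 0.0487]
eef_rot: [-180.0, -0.0, -4.0]
contact_force: [-2.7, -1.5, 6.4]
gripper_width: 0.0319
gripper_force: 10.0
```

Call:
{"op": "drive_tool", "data": {"increments": [[[-0.5,0.03,0,0,0],[-0.5,0.06,0,0,0],[-0.5,0.09,0,0,0],[-0.5,0.12,0,0,0],[-0.5,0.15,0,0,0]]]}}

```text
time_s: 4.62
tcp_pos: [0.5404, 0.2219, 0.0476]
eef_rot: [179.9, 0.2, -4.1]
contact_force: [-13.5, 4.2, 4.7]
gripper_width: 0.0319
gripper_force: 10.0
```

Force jumped to 13.5 N with the motion stalled at about +0.019 (travel ~0.079), so slide 1 binds. I'll relax, release and go to block 2.

Call:
{"op": "drive_tool", "data": {"increments": [[[-0.5,-0.025,0,0,0],[0,-0.025,0,0,0],[0,-0.025,0,-0.1,0],[0,-0.025,0,-0.35,0],[0,-0.025,0,-0.35,0]]]}}

```text
time_s: 5.25
tcp_pos: [0.5415, 0.2237, 0.0934]
eef_rot: [-179.8, -0.3, -4.0]
contact_force: [0.0, -0.1, -0.0]
gripper_width: 0.0436
gripper_force: 0.0
```

```bash
python3 -c "
from h import *
to(seat(2,-.0525,.088))
print(sl(1,r.get_state()['tcp_pos']))
i=capture('wrist');cv2.imwrite('pics/w3.png',cv2.resize(i[100:300,180:580],(800,400),interpolation=cv2.INTER_CUBIC)[:,:,::-1])"
```

```text
t 5.25 pos [0.5415 0.2237 0.0934] yaw [-179.79   -0.27   -3.97] F [ 0.  -0.1 -0. ] w 0.0436
units [-0.6033  0.8114  0.0394] turn 0.00014
(np.float64(0.0198), np.float64(0.0024), np.float64(0.0934))
```

View pics/w3.png

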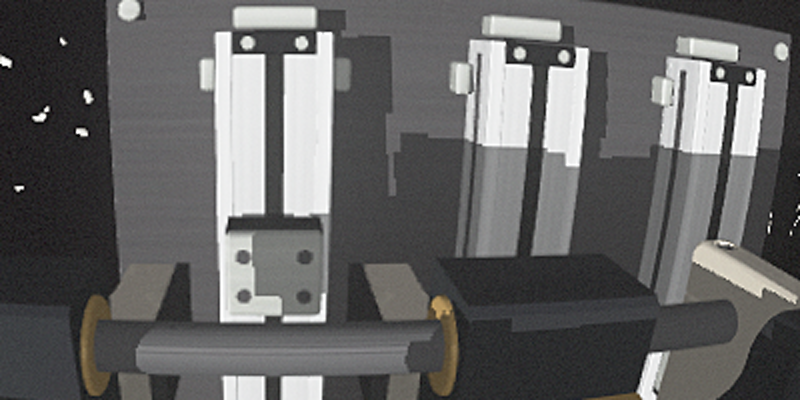

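Block 1 sits at mid-slide, with its top face at about (228–322, 232–315), and slide 1 is still seated between its lugs. Now block 2.

Call:
{"op": "drive_tool", "data": {"increments": [[[0,-0.2,0.3,0,0],[0,-0.45,0.6,0,0],[0,-0.6,0.8,0.03,0],[0,-0.603,0.811,0.039,0],[0,-0.603,0.811,0.039,0]]]}}

```text
time_s: 5.92
tcp_pos: [0.4611, 0.1307, 0.0855]
eef_rot: [-180.0, -0.0, -4.0]
contact_force: [0.1, -0.1, -0.1]
gripper_width: 0.0439
gripper_force: 0.0
```

```bash
python3 -c "
from h import *
to(seat(2,-.0525,.048))
s=[r.get_state()['tcp_pos'] for _ in range(3)];print(s)
i=capture('wrist');g=i[:,:,0];cv2.imwrite('pics/w4.png',cv2.resize(i[100:300,180:580],(800,400),interpolation=cv2.INTER_CUBIC)[:,:,::-1])
to(seat(2,-.0525,.048))"
```

```text
t 5.92 pos [0.4611 0.1307 0.0855] yaw [-1.7998e+02 -4.0000e-02 -4.0000e+00] F [ 0.1 -0.1 -0.1] w 0.0439
units [ 0.0115 -0.0078  0.3128] turn 5e-05
[array([0.46112583, 0.13074445, 0.08553107]), array([0.46112583, 0.13074445, 0.08553107]), array([0.46112583, 0.13074445, 0.08553107])]
t 5.97 pos [0.4613 0.131  0.0855] yaw [-1.7998e+02 -4.0000e-02 -3.9900e+00] F [ 0.3  0.  -0.5] w 0.0438
units [ 0.01   -0.0053  0.3123] turn 9e-05
```

Call:
{"op": "drive_tool", "data": {"increments": [[[0,0.01,-0.006,0.2,0],[0,0.01,-0.006,0.312,0],[-0.5,0.01,-0.006,0.312,0],[-0.5,0.01,-0.006,0.312,0]]]}}

```text
time_s: 6.48
tcp_pos: [0.4621, 0.1314, 0.048]
eef_rot: [-180.0, -0.0, -4.0]
contact_force: [0.9, 0.9, -4.9]
gripper_width: 0.0318
gripper_force: 10.0
```

Call:
{"op": "drive_tool", "data": {"increments": [[[-0.5,0.03,0,0,0],[-0.5,0.06,0,0,0],[-0.5,0.09,0,0,0],[-0.5,0.12,0,0,0],[-0.5,0.15,0,0,0]]]}}

```text
time_s: 7.1
tcp_pos: [0.48, 0.1297, 0.0479]
eef_rot: [180.0, 0.0, -4.0]
contact_force: [-2.0, 1.4, -3.9]
gripper_width: 0.0323
gripper_force: 10.0
```

Call:
{"op": "drive_tool", "data": {"increments": [[[-0.5,0.04,0,0,0],[-0.5,0.08,0,0,0],[-0.5,0.12,0,0,0],[-0.5,0.16,0,0,0],[-0.5,0.2,0,0,0]]]}}

```text
time_s: 7.72
tcp_pos: [0.5041, 0.1281, 0.0479]
eef_rot: [-180.0, -0.0, -4.0]
contact_force: [-1.8, 0.5, -2.6]
gripper_width: 0.0322
gripper_force: 10.0
```

Call:
{"op": "drive_tool", "data": {"increments": [[[-0.5,0.04,0,0,0],[-0.5,0.08,0,0,0],[-0.5,0.12,0,0,0],[-0.5,0.16,0,0,0],[-0.5,0.2,0,0,0]]]}}

```text
time_s: 8.35
tcp_pos: [0.528, 0.1265, 0.0479]
eef_rot: [-180.0, -0.0, -4.0]
contact_force: [-1.8, 1.4, -3.1]
gripper_width: 0.0317
gripper_force: 10.0
```

Call:
{"op": "drive_tool", "data": {"increments": [[[-0.5,0.04,0,0,0],[-0.5,0.08,0,0,0],[-0.5,0.12,0,0,0],[-0.5,0.16,0,0,0],[-0.5,0.19,0,0,0]]]}}

```text
time_s: 8.98
tcp_pos: [0.5508, 0.1249, 0.0479]
eef_rot: [-180.0, -0.0, -4.0]
contact_force: [-2.3, 1.9, -2.4]
gripper_width: 0.0314
gripper_force: 10.0
```

Call:
{"op": "drive_tool", "data": {"increments": [[[-0.5,0.04,0,0,0],[-0.5,0.08,0,0,0],[-0.5,0.12,0,0,0],[-0.5,0.16,0,0,0],[-0.5,0.19,0,0,0]]]}}

```text
time_s: 9.6
tcp_pos: [0.5735, 0.1233, 0.0479]
eef_rot: [-180.0, -0.0, -4.0]
contact_force: [-2.1, 1.8, -0.7]
gripper_width: 0.0322
gripper_force: 10.0
```

Call:
{"op": "drive_tool", "data": {"increments": [[[-0.5,0.01,0,0,0],[-0.5,0.02,0,0,0],[-0.5,0.03,0,0,0]]]}}

```text
time_s: 9.98
tcp_pos: [0.5767, 0.123, 0.0479]
eef_rot: [-180.0, 0.0, -4.0]
contact_force: [-3.4, 1.8, -2.1]
gripper_width: 0.0322
gripper_force: 10.0
```

Call:
{"op": "drive_tool", "data": {"increments": [[[-0.5,0.01,0,0,0],[-0.5,0.02,0,0,0],[-0.5,0.03,0,0,0]]]}}

```text
time_s: 10.35
tcp_pos: [0.5778, 0.1226, 0.0477]
eef_rot: [179.9, 0.2, -4.0]
contact_force: [-12.4, 7.3, 7.6]
gripper_width: 0.0321
gripper_force: 10.0
```

Block 2 has reached the far end (~0.063). Release and go to block 3.

Call:
{"op": "drive_tool", "data": {"increments": [[[-0.5,-0.015,0,0,0],[0,-0.015,0,0,0],[0,-0.015,0,-0.1,0],[0,-0.015,0,-0.32,0],[0,-0.015,0,-0.32,0]]]}}

```text
time_s: 10.98
tcp_pos: [0.5805, 0.1235, 0.0894]
eef_rot: [-179.9, -0.3, -4.0]
contact_force: [-0.4, -0.1, -0.1]
gripper_width: 0.0438
gripper_force: 0.0
```

```bash
python3 -c "
from h import *
print(sl(2,r.get_state()['tcp_pos']));to(seat(3,-.0425,.088))"
```

```text
(np.float64(0.0657), np.float64(0.0002), np.float64(0.0894))
t 10.97 pos [0.5805 0.1235 0.0894] yaw [-179.87   -0.27   -3.98] F [-0.4 -0.1 -0.1] w 0.0438
units [-0.9025  0.7926  0.0052] turn 0.00012
```

Call:
{"op": "drive_tool", "data": {"increments": [[[0,-0.35,0.3,0,0],[0,-0.7,0.6,0,0],[0,-0.9,0.79,0,0],[0,-0.9,0.79,0,0],[0,-0.9,0.79,0,0]]]}}

```text
time_s: 11.6
tcp_pos: [0.4651, 0.0362, 0.0868]
eef_rot: [-180.0, -0.1, -4.0]
contact_force: [0.4, 1.1, 0.1]
gripper_width: 0.0435
gripper_force: 0.0
```

```bash
python3 -c "
from h import *
to(seat(3,-.0425,.048))"
```

```text
t 11.6 pos [0.4651 0.0362 0.0868] yaw [-1.7997e+02 -9.0000e-02 -4.0000e+00] F [0.4 1.1 0.1] w 0.0435
units [ 6.500e-03 -1.000e-04  3.236e-01] turn 6e-05
```

Call:
{"op": "drive_tool", "data": {"increments": [[[0,0.006,0,0.2,0],[0,0.006,0,0.32,0],[-0.5,0.006,0,0.32,0],[-0.5,0.006,0,0.32,0]]]}}

```text
time_s: 12.1
tcp_pos: [0.4656, 0.0363, 0.048]
eef_rot: [-180.0, -0.0, -4.0]
contact_force: [0.9, 0.0, -5.9]
gripper_width: 0.0315
gripper_force: 10.0
```

Call:
{"op": "drive_tool", "data": {"increments": [[[-0.5,0.03,0,0,0],[-0.5,0.06,0,0,0],[-0.5,0.09,0,0,0],[-0.5,0.12,0,0,0],[-0.5,0.15,0,0,0]]]}}

```text
time_s: 12.72
tcp_pos: [0.4823, 0.0345, 0.0479]
eef_rot: [180.0, 0.1, -4.0]
contact_force: [-3.2, 2.0, -0.5]
gripper_width: 0.0319
gripper_force: 10.0
```

Call:
{"op": "drive_tool", "data": {"increments": [[[-0.5,0.04,0,0,0],[-0.5,0.08,0,0,0],[-0.5,0.12,0,0,0],[-0.5,0.16,0,0,0],[-0.5,0.2,0,0,0]]]}}

```text
time_s: 13.35
tcp_pos: [0.5063, 0.0328, 0.0479]
eef_rot: [180.0, 0.1, -4.0]
contact_force: [-4.6, 2.4, 0.2]
gripper_width: 0.0317
gripper_force: 10.0
```

Call:
{"op": "drive_tool", "data": {"increments": [[[-0.5,0.04,0,0,0],[-0.5,0.08,0,0,0],[-0.5,0.12,0,0,0],[-0.5,0.16,0,0,0],[-0.5,0.2,0,0,0]]]}}

```text
time_s: 13.98
tcp_pos: [0.5302, 0.0311, 0.0479]
eef_rot: [180.0, 0.1, -4.0]
contact_force: [-4.6, 2.3, 0.4]
gripper_width: 0.0321
gripper_force: 10.0
```

Call:
{"op": "drive_tool", "data": {"increments": [[[-0.5,0.04,0,0,0],[-0.5,0.08,0,0,0],[-0.5,0.12,0,0,0],[-0.5,0.16,0,0,0],[-0.5,0.2,0,0,0]]]}}

```text
time_s: 14.6
tcp_pos: [0.5546, 0.0294, 0.0479]
eef_rot: [180.0, 0.0, -4.0]
contact_force: [-4.7, 1.5, 0.8]
gripper_width: 0.0318
gripper_force: 10.0
```

Call:
{"op": "drive_tool", "data": {"increments": [[[-0.5,0.03,0,0,0],[-0.5,0.06,0,0,0],[-0.5,0.09,0,0,0],[-0.5,0.11,0,0,0]]]}}

```text
time_s: 15.1
tcp_pos: [0.5681, 0.0285, 0.0479]
eef_rot: [180.0, -0.0, -4.0]
contact_force: [-4.9, 0.4, 2.6]
gripper_width: 0.0317
gripper_force: 10.0
```

Call:
{"op": "drive_tool", "data": {"increments": [[[-0.5,0.01,0,0,0],[-0.5,0.02,0,0,0],[-0.5,0.03,0,0,0]]]}}

```text
time_s: 15.48
tcp_pos: [0.5701, 0.0283, 0.0478]
eef_rot: [180.0, 0.1, -4.0]
contact_force: [-11.6, 3.6, 8.6]
gripper_width: 0.0318
gripper_force: 10.0
```

Block 3 also runs to the far end, so slide 1 is the binder. Release and move over slide 1.

Call:
{"op": "drive_tool", "data": {"increments": [[[-0.5,-0.015,0,0,0],[0,-0.015,0,0,0],[0.2,-0.015,0,-0.1,0],[0.36,-0.015,0,-0.35,0],[0.36,-0.015,0,-0.42,0]]]}}

```text
time_s: 16.1
tcp_pos: [0.5716, 0.029, 0.1011]
eef_rot: [-179.9, -0.3, -4.0]
contact_force: [-0.2, 0.2, -0.7]
gripper_width: 0.0588
gripper_force: 0.0
```

Call:
{"op": "drive_tool", "data": {"increments": [[[0.36,-0.15,-0.4,0,0],[0.36,-0.3,-0.8,0,0],[0.36,-0.45,-1,0,0]]]}}

```text
time_s: 16.48
tcp_pos: [0.5242, 0.1542, 0.0988]
eef_rot: [-179.9, -0.1, -3.9]
contact_force: [0.1, 1.1, -0.5]
gripper_width: 0.0597
gripper_force: 0.0
```

```bash
python3 -c "
from h import *
to(seat(1,.004,.1))
i=capture('top');cv2.imwrite('pics/t5.png',cv2.resize(i[192:300,230:380],None,fx=5.3,fy=5.3,interpolation=cv2.INTER_CUBIC)[:,:,::-1])"
```

```text
t 16.48 pos [0.5242 0.1542 0.0988] yaw [-1.7994e+02 -8.0000e-02 -3.9400e+00] F [ 0.1  1.1 -0.5] w 0.0597
units [-0.0275 -0.5678 -0.0095] turn 0.00023
```

Call:
{"op": "drive_tool", "data": {"increments": [[[0.36,-0.02,-0.4,0,0],[0.36,-0.0275,-0.568,0,0],[0.36,-0.0275,-0.568,0.1,0],[0.36,-0.0275,-0.568,0.1,0]]]}}

```text
time_s: 17.02
tcp_pos: [0.5246, 0.219, 0.0849]
eef_rot: [179.9, 0.1, -4.0]
contact_force: [-0.6, -0.4, 0.1]
gripper_width: 0.0594
gripper_force: 0.0
```

```bash
python3 -c "
from h import *
i=capture('wrist');cv2.imwrite('pics/w6.png',cv2.resize(i[100:300,180:580],(800,400),interpolation=cv2.INTER_CUBIC)[:,:,::-1])
to(seat(1,.004,.022))"
```

```text
t 17.07 pos [0.525  0.2189 0.0854] yaw [ 1.7992e+02  9.0000e-02 -4.0500e+00] F [-0.3 -0.3 -0. ] w 0.0594
units [ 0.0039 -0.0302  0.5284] turn -7e-05
```

View pics/w6.png

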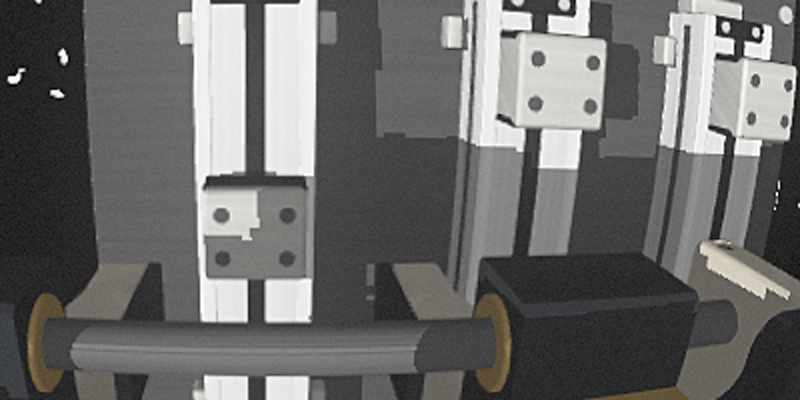

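Blocks 2 and 3 are at the far end by the end caps. Slide 1's centre is at column ~258 against a finger midpoint of ~270, which matches the −0.03 correction. Descend and grip.

Call:
{"op": "drive_tool", "data": {"increments": [[[0.36,0.003,-0.03,0.1,0],[0.36,0.003,-0.03,0.35,0],[0.36,0.003,-0.03,0.51,0],[0.36,0.003,-0.03,0.52,0],[0.36,0.003,-0.03,0.52,0]]]}}

```text
time_s: 17.7
tcp_pos: [0.5266, 0.2237, 0.0241]
eef_rot: [-180.0, -0.0, -4.0]
contact_force: [0.3, -0.3, -0.3]
gripper_width: 0.0598
gripper_force: 0.0
```

Call:
{"op": "drive_tool", "data": {"increments": [[[-0.4,0,0,0,0],[-0.4,0,0,0,0],[-0.4,0,0,0,0]]], "squeeze": 50}}

```text
time_s: 18.08
tcp_pos: [0.5264, 0.2237, 0.0244]
eef_rot: [-180.0, -0.0, -4.0]
contact_force: [-0.2, -1.8, 4.5]
gripper_width: 0.0398
gripper_force: 50.0
```

```bash
python3 -c "
from h import *
print(sl(1,r.get_state()['tcp_pos']));to(seat(1,.004,.022))"
```

```text
(np.float64(0.0047), np.float64(0.0014), np.float64(0.0244))
t 18.07 pos [0.5264 0.2237 0.0244] yaw [-1.7999e+02 -3.0000e-02 -3.9900e+00] F [-0.2 -1.8  4.5] w 0.0398
units [-0.0055  0.0113  0.0204] turn 8e-05
```

Call:
{"op": "drive_tool", "data": {"increments": [[[-0.4,0,0,-0.04,0],[-0.4,0,0,-0.12,0],[-0.4,0,0,-0.25,0],[-0.4,0,0,-0.45,0],[-0.4,0,0,-0.7,0]]]}}

```text
time_s: 18.7
tcp_pos: [0.5257, 0.2235, 0.1089]
eef_rot: [180.0, 0.0, -4.0]
contact_force: [0.3, 0.2, -7.6]
gripper_width: 0.0399
gripper_force: 50.0
```

Call:
{"op": "drive_tool", "data": {"increments": [[[-0.4,0,0.05,-0.25,0],[-0.4,0,0.2,-0.25,0],[-0.4,0,0.5,-0.25,0],[-0.4,0,0.8,-0.25,0],[-0.4,0,1,-0.25,0]]]}}

```text
time_s: 19.32
tcp_pos: [0.516, 0.1014, 0.1366]
eef_rot: [179.9, 0.1, -4.1]
contact_force: [0.7, 0.1, -8.0]
gripper_width: 0.0396
gripper_force: 50.0
```

```bash
python3 -c "
from h import *
to(PAN+np.array([.0047,0,.13]),4.26)"
```

```text
t 19.32 pos [0.516  0.1014 0.1366] yaw [ 1.7994e+02  1.4000e-01 -4.0800e+00] F [ 0.7  0.1 -8. ] w 0.0396
units [0.2479 3.1803 0.0575] turn -0.02317
```

Call:
{"op": "drive_tool", "data": {"increments": [[[-0.4,0,0.25,0,0],[-0.4,0,0.5,0,0],[-0.4,0,0.75,0,0],[-0.4,0,1,0,0]]]}}

```text
time_s: 19.82
tcp_pos: [0.5078, -0.0175, 0.1367]
eef_rot: [180.0, 0.1, -4.0]
contact_force: [0.1, -0.5, -7.3]
gripper_width: 0.0394
gripper_force: 50.0
```

Call:
{"op": "drive_tool", "data": {"increments": [[[-0.4,0.05,0.25,0,0],[-0.4,0.1,0.5,0,0],[-0.4,0.15,0.75,0,0],[-0.4,0.2,1,0,0]]]}}

```text
time_s: 20.32
tcp_pos: [0.5233, -0.1386, 0.1366]
eef_rot: [-180.0, 0.1, -4.0]
contact_force: [1.0, 0.6, -7.1]
gripper_width: 0.0396
gripper_force: 50.0
```

Call:
{"op": "drive_tool", "data": {"increments": [[[-0.4,0.05,0.25,0,-0.01],[-0.4,0.05,0.5,0,-0.02],[-0.4,0.05,0.75,0,-0.0232],[-0.4,0.05,0.95,0,-0.0232],[-0.4,0.05,1,0,-0.0232]]]}}

```text
time_s: 20.95
tcp_pos: [0.5206, -0.2586, 0.1364]
eef_rot: [-179.9, 0.1, 4.2]
contact_force: [0.1, -0.3, -8.0]
gripper_width: 0.0397
gripper_force: 50.0
```

```bash
python3 -c "
from h import *
to(PAN+np.array([.0047,0,.1]),4.26)"
```

```text
t 20.95 pos [ 0.5206 -0.2586  0.1364] yaw [-1.7995e+02  1.4000e-01  4.2100e+00] F [ 0.1 -0.3 -8. ] w 0.0397
units [-0.0309  0.1887  0.303 ] turn -0.00015
```

Call:
{"op": "drive_tool", "data": {"increments": [[[-0.4,-0.03,0.15,0,0],[-0.4,-0.03,0.189,0.15,0],[-0.4,-0.03,0.189,0.4,0],[-0.4,-0.03,0.189,0.65,0],[-0.4,-0.03,0.189,0.76,0]]]}}

```text
time_s: 21.58
tcp_pos: [0.519, -0.2795, 0.0439]
eef_rot: [-179.9, 0.2, 4.3]
contact_force: [-0.6, -1.1, -7.7]
gripper_width: 0.0394
gripper_force: 50.0
```

```bash
python3 -c "
from h import *
to(PAN+np.array([.0047,0,.0244]),4.26)
a=capture('scene')[180:380,340:540];b=capture('wrist')[80:320,150:510]
cv2.imwrite('pics/p7.png',np.hstack([cv2.resize(a,(340,340)),cv2.resize(b,(460,340))])[:,:,::-1])"
```

```text
t 21.57 pos [ 0.519  -0.2795  0.0439] yaw [-179.92    0.22    4.34] F [-0.6 -1.1 -7.7] w 0.0394
units [-0.0044  0.0157  0.1627] turn 0.00023
```

View pics/p7.png

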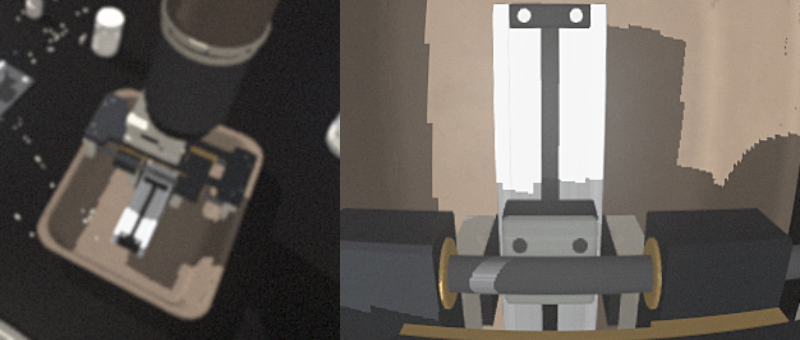

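The slide hangs level and lined up with the pan, centred between its walls. Lower gently until touch.

Call:
{"op": "drive_tool", "data": {"increments": [[[-0.4,0,0.012,0.05,0],[-0.4,0,0.012,0.1,0],[-0.4,0,0.012,0.13,0],[-0.4,0,0.012,0.15,0],[-0.4,0,0.012,0.15,0]]]}}

```text
time_s: 22.3
tcp_pos: [0.5208, -0.2815, 0.0286]
eef_rot: [-180.0, 0.0, 4.3]
contact_force: [0.7, -0.7, -7.4]
gripper_width: 0.0397
gripper_force: 50.0
```

Call:
{"op": "drive_tool", "data": {"increments": [[[-0.4,0,0,0.01,0],[-0.4,0,0,0.018,0],[-0.4,0,0,0.018,0]]]}}

```text
time_s: 22.68
tcp_pos: [0.5208, -0.2815, 0.0264]
eef_rot: [-180.0, 0.0, 4.3]
contact_force: [0.5, -0.9, -7.3]
gripper_width: 0.0398
gripper_force: 50.0
```

Call:
{"op": "drive_tool", "data": {"increments": [[[-0.4,0,0,0.008,0],[-0.4,0,0,0.012,0],[-0.4,0,0,0.012,0]]]}}

```text
time_s: 23.05
tcp_pos: [0.5208, -0.2815, 0.025]
eef_rot: [-180.0, 0.0, 4.3]
contact_force: [-0.6, -0.1, -7.5]
gripper_width: 0.0393
gripper_force: 50.0
```

Call:
{"op": "drive_tool", "data": {"increments": [[[-0.4,0,0,0.008,0],[-0.4,0,0,0.01,0],[-0.4,0,0,0.01,0]]]}}

```text
time_s: 23.42
tcp_pos: [0.5208, -0.2815, 0.0238]
eef_rot: [180.0, 0.0, 4.3]
contact_force: [0.3, 0.2, -7.7]
gripper_width: 0.0396
gripper_force: 50.0
```

Call:
{"op": "drive_tool", "data": {"increments": [[[-0.4,0,0,0.006,0],[-0.4,0,0,0.01,0],[-0.4,0,0,0.01,0]]]}}

```text
time_s: 23.8
tcp_pos: [0.5209, -0.2815, 0.0228]
eef_rot: [180.0, -0.0, 4.3]
contact_force: [0.0, 0.5, -6.4]
gripper_width: 0.0397
gripper_force: 50.0
```

Call:
{"op": "drive_tool", "data": {"increments": [[[-0.4,0,0,0.005,0],[-0.4,0,0,0.008,0],[-0.4,0,0,0.008,0]]]}}

```text
time_s: 24.18
tcp_pos: [0.521, -0.2815, 0.0223]
eef_rot: [180.0, -0.0, 4.4]
contact_force: [-0.7, 2.6, 2.9]
gripper_width: 0.0398
gripper_force: 50.0
```

It has touched down: the force swung from −7.7 to +2.9 N. Release and rise.

Call:
{"op": "drive_tool", "data": {"increments": [[[0.3,0,0,0,0],[0.3,0,0,0,0],[0.3,0,0,-0.1,0],[0.3,0,0,-0.4,0],[0.3,0,0,-0.8,0]]], "squeeze": 10}}

```text
time_s: 24.8
tcp_pos: [0.5203, -0.2815, 0.1186]
eef_rot: [-180.0, 0.1, 4.3]
contact_force: [0.8, 0.3, 0.3]
gripper_width: 0.0568
gripper_force: 0.0
```

Call:
{"op": "drive_tool", "data": {"increments": [[[0.3,0,-0.2,0,0.01],[0,0,-0.6,0,0.023],[0,0,-1,0,0.023]]]}}

```text
time_s: 25.18
tcp_pos: [0.5119, -0.161, 0.1187]
eef_rot: [-180.0, -0.1, -4.1]
contact_force: [1.4, 0.8, 0.1]
gripper_width: 0.0454
gripper_force: 0.0
```

```bash
python3 -c "
from h import *
to(seat(3,.0615,.1))
i=capture('top');a=cv2.resize(i[192:300,230:350],(400,360),interpolation=cv2.INTER_CUBIC);b=cv2.resize(i[170:310,410:530],(309,360))
cv2.imwrite('pics/t8.png',np.hstack([a,b])[:,:,::-1])"
```

```text
t 25.18 pos [ 0.5119 -0.161   0.1187] yaw [-1.80e+02 -9.00e-02 -4.06e+00] F [1.4 0.8 0.1] w 0.0454
units [ 0.368  -1.6118  0.1568] turn -9e-05
```

View pics/t8.png

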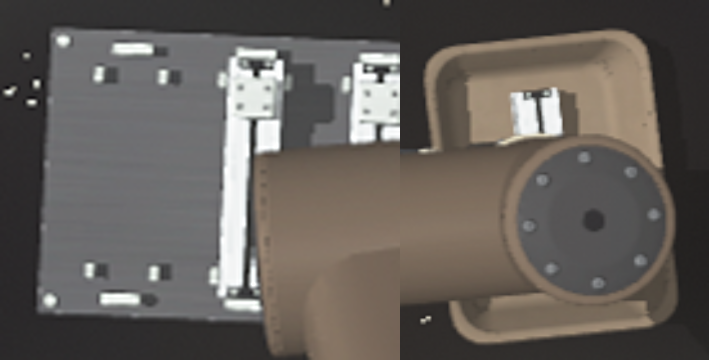

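Slide 2 is still seated with its block at the far end (~(252,98)). Slide 1's far end is in the pan at ~(537,110). Now block 3.

Call:
{"op": "drive_tool", "data": {"increments": [[[0,0.1,-0.35,0,0],[0,0.2,-0.7,0,0],[0,0.3,-1,0,0]]]}}

```text
time_s: 25.6
tcp_pos: [0.5567, -0.0431, 0.1188]
eef_rot: [-180.0, -0.1, -3.9]
contact_force: [0.9, 0.4, -0.3]
gripper_width: 0.0441
gripper_force: 0.0
```

Call:
{"op": "drive_tool", "data": {"increments": [[[0,0.06,-0.35,0.1,0],[0,0.06,-0.6,0.2,0],[0,0.06,-0.61,0.25,0],[0,0.06,-0.61,0.25,0],[0,0.06,-0.61,0.25,0]]]}}

```text
time_s: 26.22
tcp_pos: [0.5683, 0.0272, 0.0883]
eef_rot: [-180.0, -0.0, -4.0]
contact_force: [0.7, -0.2, 0.4]
gripper_width: 0.0437
gripper_force: 0.0
```

```bash
python3 -c "
from h import *
to(seat(3,.0610,.048))"
```

```text
t 26.23 pos [0.5683 0.0272 0.0883] yaw [-1.7999e+02 -4.0000e-02 -3.9800e+00] F [ 0.7 -0.2  0.4] w 0.0437
units [ 0.0061 -0.0144  0.336 ] turn 0.00012
```

Call:
{"op": "drive_tool", "data": {"increments": [[[0,0.005,-0.014,0.2,0],[0,0.005,-0.014,0.333,0],[-0.5,0.005,-0.014,0.333,0],[-0.5,0.005,-0.014,0.333,0],[-0.5,0.005,-0.014,0.333,0]]]}}

```text
time_s: 26.85
tcp_pos: [0.5688, 0.0293, 0.048]
eef_rot: [180.0, -0.0, -3.9]
contact_force: [0.7, -2.3, -4.3]
gripper_width: 0.0321
gripper_force: 10.0
```

Call:
{"op": "drive_tool", "data": {"increments": [[[-0.5,-0.03,0,0,0],[-0.5,-0.07,0,0,0],[-0.5,-0.11,0,0,0],[-0.5,-0.15,0,0,0],[-0.5,-0.19,0,0,0]]]}}

```text
time_s: 27.48
tcp_pos: [0.5461, 0.0314, 0.048]
eef_rot: [-180.0, -0.0, -3.9]
contact_force: [4.0, 0.2, -3.9]
gripper_width: 0.032
gripper_force: 10.0
```

Call:
{"op": "drive_tool", "data": {"increments": [[[-0.5,-0.04,0,0,0],[-0.5,-0.08,0,0,0],[-0.5,-0.12,0,0,0],[-0.5,-0.16,0,0,0],[-0.5,-0.2,0,0,0]]]}}

```text
time_s: 28.1
tcp_pos: [0.5221, 0.033, 0.0479]
eef_rot: [-180.0, -0.0, -3.9]
contact_force: [5.0, 1.1, -1.2]
gripper_width: 0.0315
gripper_force: 10.0
```

Call:
{"op": "drive_tool", "data": {"increments": [[[-0.5,-0.04,0,0,0],[-0.5,-0.08,0,0,0],[-0.5,-0.12,0,0,0],[-0.5,-0.16,0,0,0],[-0.5,-0.2,0,0,0]]]}}

```text
time_s: 28.72
tcp_pos: [0.4981, 0.0346, 0.0479]
eef_rot: [-180.0, -0.0, -3.9]
contact_force: [4.4, 2.2, -1.3]
gripper_width: 0.0318
gripper_force: 10.0
```

Call:
{"op": "drive_tool", "data": {"increments": [[[-0.5,-0.04,0,0,0],[-0.5,-0.08,0,0,0],[-0.5,-0.12,0,0,0],[-0.5,-0.16,0,0,0],[-0.5,-0.2,0,0,0]]]}}

```text
time_s: 29.35
tcp_pos: [0.4742, 0.0362, 0.0479]
eef_rot: [-180.0, -0.0, -3.9]
contact_force: [4.3, 1.1, -1.3]
gripper_width: 0.0318
gripper_force: 10.0
```

Call:
{"op": "drive_tool", "data": {"increments": [[[-0.5,-0.04,0,0,0],[-0.5,-0.08,0,0,0],[-0.5,-0.12,0,0,0],[-0.5,-0.16,0,0,0],[-0.5,-0.19,0,0,0]]]}}

```text
time_s: 29.98
tcp_pos: [0.4514, 0.0377, 0.0479]
eef_rot: [-180.0, -0.0, -3.9]
contact_force: [4.9, 0.9, -0.3]
gripper_width: 0.0316
gripper_force: 10.0
```

Call:
{"op": "drive_tool", "data": {"increments": [[[-0.5,-0.01,0,0,0],[-0.5,-0.02,0,0,0],[-0.5,-0.03,0,0,0]]]}}

```text
time_s: 30.35
tcp_pos: [0.4481, 0.038, 0.0479]
eef_rot: [-180.0, -0.0, -3.9]
contact_force: [3.8, 1.0, 2.4]
gripper_width: 0.0319
gripper_force: 10.0
```

Call:
{"op": "drive_tool", "data": {"increments": [[[-0.5,-0.01,0,0,0],[-0.5,-0.02,0,0,0],[-0.5,-0.025,0,0,0]]]}}

```text
time_s: 30.72
tcp_pos: [0.4459, 0.0382, 0.0479]
eef_rot: [-180.0, -0.1, -3.9]
contact_force: [11.2, -3.2, -3.7]
gripper_width: 0.0318
gripper_force: 10.0
```

Call:
{"op": "drive_tool", "data": {"increments": [[[0,0,0,0,0],[0,0,0,0,0],[0,0,0,-0.1,0],[0,0,0,-0.35,0],[0,0,0,-0.35,0]]]}}

```text
time_s: 31.35
tcp_pos: [0.446, 0.0386, 0.0921]
eef_rot: [-179.9, -0.2, -3.9]
contact_force: [0.7, 0.0, -0.3]
gripper_width: 0.0439
gripper_force: 0.0
```

```bash
python3 -c "
from h import *
print(sl(3,r.get_state()['tcp_pos']));to(seat(2,.0615,.09))"
```

```text
(np.float64(-0.0626), np.float64(0.0011), np.float64(0.0921))
t 31.35 pos [0.446  0.0386 0.0921] yaw [-179.89   -0.19   -3.91] F [ 0.7  0.  -0.3] w 0.0439
units [ 1.0352 -0.7805  0.0224] turn 0.00031
```

Call:
{"op": "drive_tool", "data": {"increments": [[[0,0.3,-0.25,0,0],[0,0.65,-0.5,0,0],[0,1,-0.75,0,0]]]}}

```text
time_s: 31.72
tcp_pos: [0.5716, 0.1203, 0.0898]
eef_rot: [180.0, 0.0, -3.9]
contact_force: [0.0, -0.1, 1.0]
gripper_width: 0.044
gripper_force: 0.0
```

Call:
{"op": "drive_tool", "data": {"increments": [[[0,0.03,-0.03,0,0],[0,0.03,-0.03,0,0],[0,0.03,-0.03,0,0]]]}}

```text
time_s: 32.1
tcp_pos: [0.5735, 0.1223, 0.0897]
eef_rot: [180.0, 0.1, -4.0]
contact_force: [-0.4, -0.7, 0.4]
gripper_width: 0.0444
gripper_force: 0.0
```

```bash
python3 -c "
from h import *
to(seat(2,.0612,.048))"
```

```text
t 32.1 pos [0.5735 0.1223 0.0897] yaw [ 1.7998e+02  5.0000e-02 -3.9500e+00] F [-0.4 -0.7  0.4] w 0.0444
units [ 0.0209 -0.0125  0.3474] turn 0.0002
```

Call:
{"op": "drive_tool", "data": {"increments": [[[0,0.02,-0.012,0.2,0],[0,0.02,-0.012,0.345,0],[-0.5,0.02,-0.012,0.345,0],[-0.5,0.02,-0.012,0.345,0],[-0.5,0.02,-0.012,0.345,0]]]}}

```text
time_s: 32.72
tcp_pos: [0.5767, 0.1238, 0.0485]
eef_rot: [180.0, 0.0, -3.9]
contact_force: [-0.4, -1.8, -3.1]
gripper_width: 0.0319
gripper_force: 10.0
```

Call:
{"op": "drive_tool", "data": {"increments": [[[-0.5,-0.03,0,0,0],[-0.5,-0.07,0,0,0],[-0.5,-0.11,0,0,0],[-0.5,-0.15,0,0,0],[-0.5,-0.19,0,0,0]]]}}

```text
time_s: 33.35
tcp_pos: [0.5542, 0.1261, 0.0485]
eef_rot: [-180.0, -0.0, -3.9]
contact_force: [2.8, -0.8, -3.6]
gripper_width: 0.0315
gripper_force: 10.0
```

Call:
{"op": "drive_tool", "data": {"increments": [[[-0.5,-0.04,0,0,0],[-0.5,-0.08,0,0,0],[-0.5,-0.12,0,0,0],[-0.5,-0.16,0,0,0],[-0.5,-0.2,0,0,0]]]}}

```text
time_s: 33.98
tcp_pos: [0.5303, 0.1276, 0.0484]
eef_rot: [-180.0, -0.0, -3.9]
contact_force: [1.8, -0.4, -2.3]
gripper_width: 0.0316
gripper_force: 10.0
```

Call:
{"op": "drive_tool", "data": {"increments": [[[-0.5,-0.04,0,0,0],[-0.5,-0.08,0,0,0],[-0.5,-0.12,0,0,0],[-0.5,-0.16,0,0,0],[-0.5,-0.2,0,0,0]]]}}

```text
time_s: 34.6
tcp_pos: [0.5062, 0.1292, 0.0484]
eef_rot: [-180.0, -0.0, -3.9]
contact_force: [1.3, 0.8, -1.0]
gripper_width: 0.0321
gripper_force: 10.0
```

Call:
{"op": "drive_tool", "data": {"increments": [[[-0.5,-0.04,0,0,0],[-0.5,-0.08,0,0,0],[-0.5,-0.12,0,0,0],[-0.5,-0.16,0,0,0],[-0.5,-0.2,0,0,0]]]}}

```text
time_s: 35.22
tcp_pos: [0.4823, 0.1308, 0.0484]
eef_rot: [-180.0, -0.0, -3.9]
contact_force: [1.7, -0.5, 0.1]
gripper_width: 0.0318
gripper_force: 10.0
```

Call:
{"op": "drive_tool", "data": {"increments": [[[-0.5,-0.05,0,0,0],[-0.5,-0.1,0,0,0],[-0.5,-0.15,0,0,0],[-0.5,-0.19,0,0,0],[-0.5,-0.22,0,0,0]]]}}

```text
time_s: 35.85
tcp_pos: [0.4559, 0.1326, 0.0484]
eef_rot: [-180.0, -0.0, -3.9]
contact_force: [1.6, -0.4, 1.1]
gripper_width: 0.032
gripper_force: 10.0
```

Call:
{"op": "drive_tool", "data": {"increments": [[[-0.5,-0.01,0,0,0],[-0.5,-0.02,0,0,0],[-0.5,-0.025,0,0,0]]]}}

```text
time_s: 36.22
tcp_pos: [0.4538, 0.133, 0.0484]
eef_rot: [-180.0, -0.1, -3.9]
contact_force: [8.3, -2.7, -3.3]
gripper_width: 0.0319
gripper_force: 10.0
```

Call:
{"op": "drive_tool", "data": {"increments": [[[-0.5,-0.008,0,0,0],[-0.5,-0.008,0,0,0]]]}}

```text
time_s: 36.48
tcp_pos: [0.4537, 0.133, 0.0484]
eef_rot: [-180.0, -0.1, -3.9]
contact_force: [11.3, -3.1, -5.3]
gripper_width: 0.0322
gripper_force: 10.0
```

Call:
{"op": "drive_tool", "data": {"increments": [[[0,0,0,0,0],[0,0,0,0,0],[0,0,0,-0.1,0],[0,0,0,-0.5,0],[0,0,0,-0.9,0]]]}}

```text
time_s: 37.1
tcp_pos: [0.4518, 0.1326, 0.1581]
eef_rot: [180.0, 0.0, -3.9]
contact_force: [1.2, 0.7, -0.3]
gripper_width: 0.0438
gripper_force: 0.0
```

Call:
{"op": "drive_tool", "data": {"increments": [[[0,0,-0.4,-0.1,0],[0,0,-0.8,-0.2,0],[0,0,-1,-0.3,0]]]}}

```text
time_s: 37.48
tcp_pos: [0.4603, 0.2545, 0.1938]
eef_rot: [-179.9, -0.0, -3.9]
contact_force: [0.3, -0.7, -0.3]
gripper_width: 0.044
gripper_force: 0.0
```

Call:
{"op": "drive_tool", "data": {"increments": [[[0,0,-0.4,0,0],[0,0,-0.8,0,0],[0,0,-1,0,0],[0,0,-1,0,0]]]}}

```text
time_s: 37.98
tcp_pos: [0.4684, 0.3734, 0.1923]
eef_rot: [180.0, 0.0, -3.9]
contact_force: [-0.3, 0.3, 0.1]
gripper_width: 0.0437
gripper_force: 0.0
```

```bash
python3 -c "
from h import *
print(r.get_state()['tcp_pos'])
i=capture('top')
cv2.imwrite('pics/t9.png',cv2.resize(i[175:315,230:530],(800,373),interpolation=cv2.INTER_CUBIC)[:,:,::-1])"
```

```text
[0.46837391 0.37341281 0.19228332]
```

View pics/t9.png

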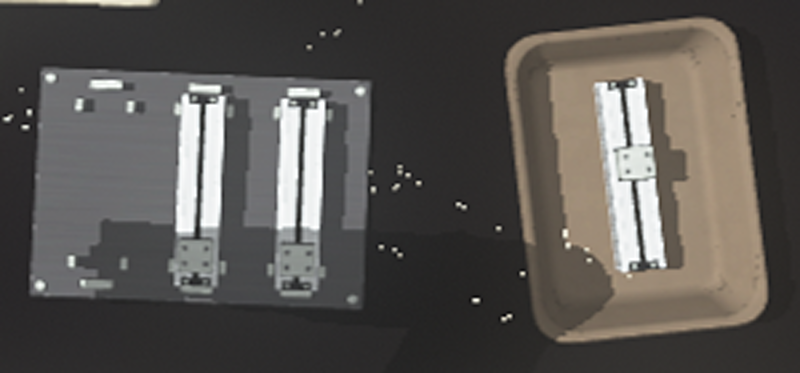

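Slide 1 lies flat in the pan with its ends at about (620,83) and (644,266). Slides 2 and 3 are seated, with their blocks at about (194,255) and (297,258). Numeric check:

```bash
python3 -c "
from h import *
f=lambda p,z:ray('top',(230+(p[0]+.5)/2.667-.5,175+(p[1]+.5)/2.667-.5),z)
a,b=f((620,83),.032),f((644,266),.032);c=(a+b)/2;print(c-PAN,np.linalg.norm(a-b),np.degrees(np.arctan2(*(a-b)[1::-1])))
print(sl(2,f((194,255),.053)),sl(3,f((297,258),.053)))
cs=[f(p,.045) for p in[(515,44),(733,18),(767,310),(555,342)]]
print(c-np.mean([f(p,.045) for p in[(505,43),(740,12),(773,316),(540,347)]],0))"
```

```text
[0.00362754 0.00024827 0.032     ] 0.1735110962317787 5.037284973267341
(np.float64(-0.0607), np.float64(0.0008), np.float64(0.053)) (np.float64(-0.0594), np.float64(0.0004), np.float64(0.053))
[ 0.00387138  0.0031718  -0.013     ]
```

```bash
python3 -c "
from plant import job
print(job.close_job())"
```

```text
the job is handed in; nothing more can be done
None
```

Slide 1 was the one that binds: its block stopped at about 79 mm of travel. It now lies flat in the pan, about 4 mm off centre by camera. Blocks 2 and 3 are back home in their seated slides. The bystander items weren't approached, but I did not re-check their positions. The job was handed in at about 38 s, and no verdict was shown.

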